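# Lock a circuit board into the notched board holder

## Task

The sliding jaw of the circuit-board holder is parked well away from the loose green board. Squeeze the jaw's release lever, keep it squeezed while you slide the jaw along and push the board gently home until you feel it bear on the back jaw, then ease the lever and draw the jaw back, if need be, only as far as the first notch in which its tooth drops fully home, and let go. Do not force the board or the latch, and leave the spool, bottle and file where they are.

Things in the scene. Friction and masses are not known exactly. Their poses are not given: they have to be found in the camera images.
- holder: Fixed board holder: grey bed plate 110 x 350 x 10 mm, its top 10 mm above the bench. Origin: on the underside, 160 mm from the end where the sliding jaw is parked, 190 mm from the back jaw's end. Its y axis is the sliding direction and points from the sliding jaw to the back jaw; z up.
- carriage (a joint): Travel of the sliding jaw along the holder's y in m, growing towards the board, 0 to 0.115. Starts at 0 to 0.024, loose in the rack's open bay (released, it is blocked there at 0.028 to 0.038). Beyond lie 7 notches at 10 mm pitch, but the rack is clamped anywhere within one pitch, so where the notches lie must be felt. Sliding takes about 1.5 N.
- lever (a joint): Release lever angle in rad: 0 released, 0.30 fully squeezed on its stop. Tooth clear of the rack above 0.18; on top of a rack tooth it reads 0.15 to 0.18, in a notch less, down to 0 when let go. Square 4 mm tooth, 5.6 mm notches; seated, it locks the jaw both ways. Spring: 6 N at the thumb bar starts it, 11 N holds it on its stop. Eased to about 4 N it rides on the rack and starts into a notch.
- grip (a point): On the sliding jaw, 74 mm above the bench, half-way between the outer faces of the black upright post (-24 mm in x) and the lever's black thumb bar (+24 mm; +14 mm squeezed); axes as the holder's. Pinch these along x from above. Post 10 x 30 mm, top at 88 mm; bar 12 mm round, 30 mm long (y), lever top at 84 mm. Keep fingertips above 52 mm. Rest of the jaw is below 50 mm.
- jaw_face (a point): Middle of the sliding jaw's face which pushes the board's edge, 11.5 mm above the bench, axes as the holder's; 68 mm along the holder's +y from point grip. The jaw is 84 mm wide (x); a lip projects 16 mm from the face towards +y, its underside 9 mm above the bed.
- back_face (a point): Middle of the back jaw's face, 11.5 mm above the bench, axes as the holder's. The back jaw is fixed to the bed, 84 mm wide and 33 mm high plus a black thumb-screw; its lip projects 16 mm from the face towards -y, underside 9 mm above the bed. With the board home against both faces these two points are 100 mm apart along y.
- board_center (a point): Centre of the loose green circuit board, 80 x 100 x 3 mm (x, y, z; up to 6 mm with its chips, which keep clear of the edges), about 120 g, flat on the bed between the jaws, 4 to 12 mm short of the back jaw's face and turned by up to 0.06 rad. The sliding jaw meets it beyond 0.048 m of its travel.
- spool: Bystander: yellow spool, 54 mm diameter, 40 mm high, standing on the bench. Origin: centre of the underside.
- flux: Bystander: small glass bottle with black cap, 30 mm diameter, 65 mm high. Origin: centre of the underside.
- file: Bystander: flat steel file with black handle, 120 mm long along its y, 10 mm wide, lying on the bench. Origin: centre of the underside.
Mind the look-alikes: they are no part of the job. Leave any blue look-alike of the part that bears board_center alone.

How it is judged:
By the outcome, as a careful person would: the job done as asked, in the order asked, and still so for the second after the job is handed in, with the robot touching nothing.
It also fails if it takes over 64 s, if anything falls off the work surface, if the arm or the gripper's body presses on something with over 40 N, if the wrist force passes 120 N, or if a joint passes its speed limit or range.

## Robot

A 6-joint arm with a two-finger parallel gripper is mounted at the origin on the work surface. World frame = base frame: x ahead of the robot, y to its left, z up, the work surface at z = 0. Lengths are in m, angles in rad, forces in N, time in s.
With the tool pointing down it reaches from about 0.3 to 0.775 m from the base axis. Payload 14.6 kg.
Tool frame: the origin (TCP) lies midway between the tips of the shut fingers; the grasp point (between the pads) lies 19 mm behind it; z points along the fingers, y is the line along which they close (so a half turn about z gives the same grasp; the last joint's range is limited). The gripper opens to 94 mm and grips with 3 to 60 N. Pads are 16 mm wide; open, the fingers measure 119 mm over their backs; the gripper's body (75 mm by 177 mm) begins 78 mm behind the grasp point.
Start: joints at [-1.195, 0.3, 1.521, -0, 1.321, -0.067], TCP at [0.236, -0.497, 0.175] pointing down, gripper open.
Joint ranges: [-3.03, 3.03], [-0.79, 2.21], [0.23, 2.52], [-1.04, 4.18], [0, 3.07], [-2.55, 2.55]. Speed limits (rad/s): [2.22, 2.22, 2.57, 3.14, 3.14, 3.14].

## Interface

Orientations are given as [roll, pitch, yaw] about the fixed x, y, z axes, in that order (R = Rz(yaw) Ry(pitch) Rx(roll)).
In Python, from station import telemetry, optics, ctrl gives the robot as it stands.
- The arm moves only by the tool carry_out, never from a script. Its argument "plan" is a list that holds one entry, the list of rows, each a list of 7 numbers: the shift along the tool's x, y, z in mm, then the turn, a rotation vector about the tool's x, y, z in rad, then the finger opening in mm, from 0 to 94. A call has 1 to 20 rows; each row shifts and turns the commanded pose from where the row before left it, along the tool's axes as they then stand; what a row does not reach is not made up. A row lasts 1/12 s, in which the tool goes at most 41.7 mm and 7.16 degrees, less where a joint would pass 70% of its speed; a pose out of reach is approached as far as the arm can. A call with a gripper value outside its range is refused whole. The fingers move at their own pace and stop on an object; "squeeze" is the grip in N (left out, the last holds). Time passes only in rows, so rows that do not move let the fingers close. It gives the time, the measured TCP pose, the force, the opening and the grip force at its end, in the units of the state.
- telemetry.get_obs(): the state, without advancing time (a new reading comes with each control period).
- optics.camera(name): name is "scene" or "side" or "wrist"; returns a dict with "pixels" (384x512x3 uint8, red, green, blue), "intrinsics" (3x3 intrinsics, pixels), "origin" and "rotation" of the camera in the world. Camera axes: x right, y down, z forward; pixel columns grow to the right and rows downward; lengths in m; the calibration is good to about 2 mm. A picture is of the moment at which its call begins. There is no depth.
- ctrl.hand_in(): hands the job in; it is judged then, once.
The state is a dict: "time_s": time; "qpos": joint angles; "joint_vel": joint speeds; "tau": joint torques, N m; "ee_pos": TCP position; "eef_rot": TCP orientation; "force": force on the tool from outside, world axes, zero at the start; "moment": the same for the moment, N m; "grip_width": finger opening in m; "grip_force": force on a finger pad.
Only numpy, scipy, OpenCV 4.12 (cv2) and the standard library are available. Lean on these libraries where they do the work, as an engineer would, in place of code of your own. Each camera call takes 0.05 s, during which the arm holds its last target. There are 200 camera calls.

## Working session

There is one attempt and no reset: what is moved stays moved. The work goes in short steps, Python scripts to look and compute and a tool call to move; the robot and the scene stay as the last step left them, time stands still between calls to the robot, and variables do not carry over. Pictures are saved under pics/ and viewed, at most 10 in all, crops included, and the job is handed in when it is done.

Besides the shell and the picture viewer there is one more tool, called by a JSON object that holds its "fn" and its "kwargs", one argument or row to a line. carry_out: Moves the arm, as the interface text tells. Its arguments: {"type":"object","properties":{"plan":{"type":"array","items":{"type":"array","items":{"type":"array","items":{"type":"number"}}}},"squeeze":{"type":"number"}},"required":["plan"]}

```bash
mkdir -p pics; ls; python3 - <<'E'
from station import telemetry, optics, ctrl
import cv2,numpy as np
a=[]
for n in ("scene","side"):
    c=optics.camera(n); cv2.imwrite(f"pics/{n}0.png",c["pixels"][:,:,::-1]); np.savez(f"{n}0.npz",**c)
    print(n,c["intrinsics"].round(1).tolist(),np.round(c["origin"],3),np.round(c["rotation"],3).tolist())
print(telemetry.get_obs())
E
```

```text
pics
scene [[463.5, 0.0, 246.1], [0.0, 463.5, 197.2], [0.0, 0.0, 1.0]] [0.967 0.307 0.75 ] [-2.534, 0.003, 2.111]
side [[359.5, 0.0, 257.1], [0.0, 359.5, 193.6], [0.0, 0.0, 1.0]] [ 0.395 -0.479  0.412] [-2.1, -0.023, -0.284]
{'time_s': 0.1, 'qpos': array([-1.19456510e+00,  3.00378259e-01,  1.52152928e+00, -2.57245341e-05,
        1.32073492e+00, -6.65577497e-02]), 'joint_vel': array([-1.01330364e-03, -2.51621478e-03, -3.42570319e-03,  1.20016732e-03,
        1.01920239e-03, -6.63481559e-05]), 'tau': array([ 3.74601932e-04, -5.32645869e+01, -3.53286231e+01,  7.09388056e-02,
        2.35343393e-02, -5.67116581e-05]), 'ee_pos': array([ 0.23556126, -0.49668962,  0.1740592 ]), 'eef_rot': array([-3.14054352e+00, -4.49583063e-05,  4.42795336e-01]), 'force': array([ 0.53150909, -0.46263499, -0.32016747]), 'moment': array([ 0.02951019,  0.01269341, -0.03152909]), 'grip_force': 0.0, 'grip_width': 0.09422443085872949}
```

View pics/scene0.png

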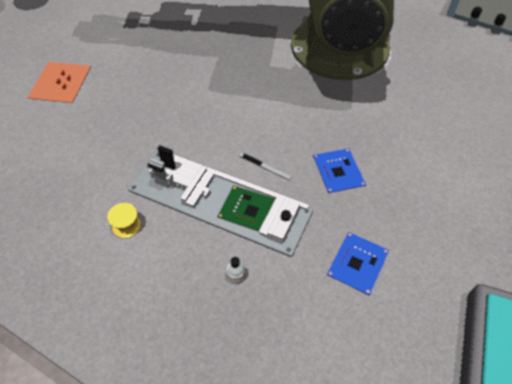

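View pics/side0.png

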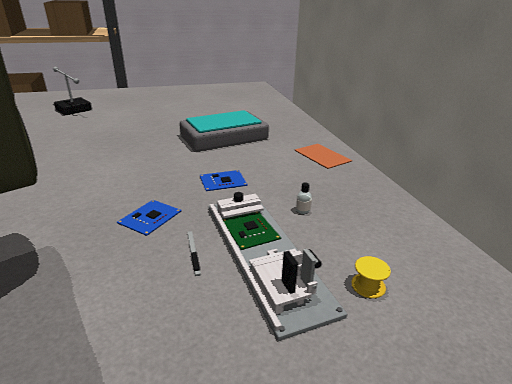

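The scene view shows the holder from the parked end (130,190) to the back-jaw end (300,230). The only green board is at (247,207). The blue boards at (340,170) and (358,263) and the orange square at (60,82) are look-alikes, so I'll leave them alone. I'll confirm in an enlarged crop.

```bash
cat > h.py <<'E'
import numpy as np,cv2
def ray(c,u,v):
    R=cv2.Rodrigues(np.float64(c["rotation"]))[0] if np.size(c["rotation"])==3 else np.float64(c["rotation"])
    return np.float64(c["origin"]), R@np.linalg.inv(c["intrinsics"])@np.array([u,v,1.])
def plane(c,u,v,z):
    o,d=ray(c,u,v); return o+d*(z-o[2])/d[2]
def proj(c,P):
    R=cv2.Rodrigues(np.float64(c["rotation"]))[0] if np.size(c["rotation"])==3 else np.float64(c["rotation"])
    q=c["intrinsics"]@(R.T@(np.float64(P)-c["origin"])); return q[:2]/q[2]
def two(a,p,b,q):
    (o1,d1),(o2,d2)=ray(a,*p),ray(b,*q)
    s=np.linalg.lstsq(np.c_[d1,-d2],o2-o1,rcond=None)[0]
    A,B=o1+d1*s[0],o2+d2*s[1]; return (A+B)/2,np.linalg.norm(A-B)
E
python3 - <<'E'
from h import *
s=np.load("scene0.npz");
im=s["pixels"][135:260,120:320,::-1]
cv2.imwrite("pics/cropscene.png",cv2.resize(im,None,fx=4,fy=4,interpolation=cv2.INTER_CUBIC))
for p in [(130,190),(293,251),(310,209)]: print(plane(s,*p,.01).round(4))
E
```

```text
[1.18849e+01 1.13920e+00 1.00000e-02]
[-1.7462 -0.3907  0.01  ]
[-1.3355 -0.0757  0.01  ]
```

View pics/cropscene.png

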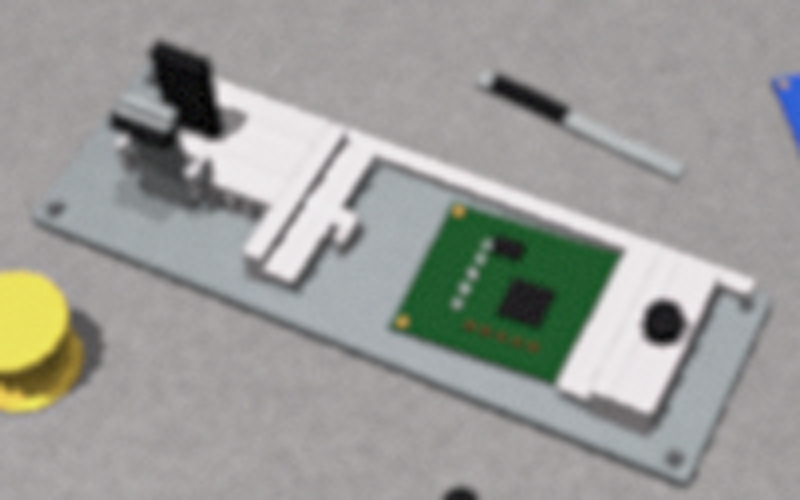

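The crop shows the only green board at crop (510,290), between the white jaws and on the grey bed. That is the one meant. The black post is at crop (187,90) and the lever bar at (145,120). Bed corners are at crop (35,218), (688,485) and (772,300). The camera rotation looks like roll/pitch/yaw, so I'll fix the helper.

```bash
sed -i 's/cv2.Rodrigues(np.float64(c\["rotation"\]))\[0\]/Rot.from_euler("xyz",c["rotation"]).as_matrix()/; 1a from scipy.spatial.transform import Rotation as Rot' h.py
python3 - <<'E'
from h import *
s=np.load("scene0.npz"); t=np.load("side0.npz")
f=lambda x,y:(120+x/4-.4,135+y/4-.4)
P=[plane(s,*f(*p),.01) for p in [(35,218),(688,485),(772,300)]]
print(np.round(P,4), np.linalg.norm(P[1]-P[0]),np.linalg.norm(P[2]-P[1]))
y=(P[1]-P[0]);y/=np.linalg.norm(y);print("yaw of holder y",np.arctan2(y[1],y[0]))
x=np.array([y[1],-y[0],0])
if (P[2]-P[1])@x>0: print("corner side -x")
for c in (t,):
  for p in P: print(proj(c,p).round(1))
# board corners, z=.013
for p in [(450,200),(390,328),(625,248),(556,382)]: print("b",plane(s,*f(*p),.013).round(4))
print("post top",plane(s,*f(182,55),.088).round(4),"lever top",plane(s,*f(147,110),.084).round(4))
E
```

```text
[[ 0.6287 -0.1682  0.01  ]
 [ 0.5943  0.1763  0.01  ]
 [ 0.4861  0.1647  0.01  ]] 0.3462762797703604 0.10874630465877605
yaw of holder y 1.6704715296113153
[346. 309.]
[256.5 194.3]
[208.7 203.3]
b [0.5164 0.0027 0.013 ]
b [0.5944 0.018  0.013 ]
b [0.4975 0.0908 0.013 ]
b [0.5799 0.0998 0.013 ]
post top [ 0.555  -0.1191  0.088 ] lever top [ 0.5878 -0.1155  0.084 ]
```

The frame checks out: edges of 346 and 109 mm against 350 and 110 mm. Holder yaw is about 0.0997, the origin is about (0.558, -0.0165), and grip is near (0.568, -0.118). With tool yaw at 1.671, tool x = holder +y and tool y = holder +x. I'll turn first, then move above grip.

{"fn": "carry_out", "kwargs": {
  "plan": [
    [[0,0,0,0,0,-0.102,94],[0,0,0,0,0,-0.102,94],[0,0,0,0,0,-0.102,94],[0,0,0,0,0,-0.102,94],[0,0,0,0,0,-0.102,94],[0,0,0,0,0,-0.102,94],[0,0,0,0,0,-0.102,94],[0,0,0,0,0,-0.102,94],[0,0,0,0,0,-0.102,94],[0,0,0,0,0,-0.102,94],[0,0,0,0,0,-0.104,94],[0,0,0,0,0,-0.104,94],[0,0,0,0,0,0,94]]
  ]
}}

```text
time_s: 1.18
ee_pos: [0.2356, -0.4968, 0.1742]
eef_rot: [-3.141, -0.001, 1.676]
force: [-0.0, 0.5, -0.1]
grip_width: 0.0942
grip_force: 0.0
```

{"fn": "carry_out", "kwargs": {
  "plan": [
    [[10,10,0,0,0,0,94],[18,19,0,0,0,0,94],[20,22,0,0,0,0,94],[20,22,0,0,0,0,94],[20,22,0,0,0,0,94],[20,22,0,0,0,0,94],[20,22,0,0,0,0,94],[20,22,0,0,0,0,94],[20,22,0,0,0,0,94],[20,22,0,0,0,0,94],[20,22,0,0,0,0,94],[20,22,0,0,0,0,94],[20,22,0,0,0,0,94],[20,22,0,0,0,0,94],[20,22,0,0,0,0,94],[20,22,0,0,0,0,94],[20,20,0,0,0,0,94],[16,14,0,0,0,0,94],[0,0,0,0,0,0,94],[0,0,0,0,0,0,94]]
  ]
}}

```text
time_s: 2.85
ee_pos: [0.5704, -0.1163, 0.1742]
eef_rot: [-3.141, -0.0, 1.67]
force: [-0.5, 0.3, 0.4]
grip_width: 0.0938
grip_force: 0.0
```

```bash
python3 - <<'E'
from station import telemetry, optics
import cv2,numpy as np
o=telemetry.get_obs(); print(o["time_s"],o["ee_pos"],o["eef_rot"],o["force"])
c=optics.camera("wrist"); np.savez("w1.npz",**c); cv2.imwrite("pics/w1.png",c["pixels"][:,:,::-1]); print(c["origin"],c["rotation"])
E
```

```text
2.85 [ 0.57040857 -0.1162836   0.17417728] [-3.14089972e+00 -2.41837600e-04  1.67004690e+00] [-0.52685739  0.27598981  0.43161135]
[ 0.56357636 -0.047076    0.38429381] [2.90039797e+00 1.01526988e-03 9.89271329e-02]
```

View pics/w1.png

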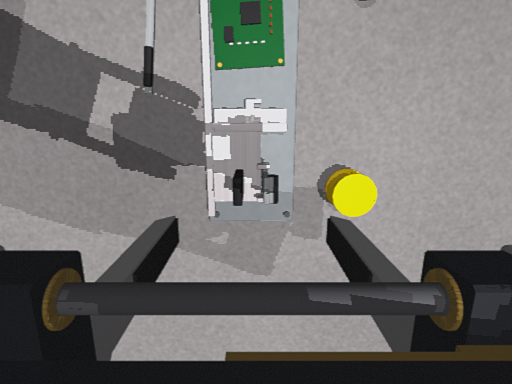

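The wrist view shows the post's top at about (239,187), the lever at (271,188), the holder's parked end at row 218, and the board's near edge at rows 65–70. I'll measure grip from the post and lever masks.

```bash
python3 - <<'E'
from h import *
w=np.load("w1.npz"); im=w["pixels"]
g=im[155:215,222:290]
cv2.imwrite("pics/w1c.png",cv2.resize(g[:,:,::-1],None,fx=8,fy=8,interpolation=cv2.INTER_CUBIC))
O=np.array([.558,-.0165,0]);a=.0995;X=np.array([np.cos(a),np.sin(a),0]);Y=np.array([-X[1],X[0],0])
def H(p): d=p-O; return np.round([d@X*1e3,d@Y*1e3],1)
m=(im.max(2)<45).astype(np.uint8); m[:150]=0;m[212:]=0;m[:,:225]=0;m[:,285:]=0
n,l,st,ce=cv2.connectedComponentsWithStats(m)
for i in range(1,n):
  if st[i][4]>20: print(st[i],ce[i].round(1),"z88",H(plane(w,*ce[i],.088)),"z74",H(plane(w,*ce[i],.074)))
for p in [(208,218),(294,219)]: print("corner",H(plane(w,*p,.01)))
gm=cv2.inRange(im,(0,60,0),(60,255,90)); gm[:,:200]=0
ys,xs=np.nonzero(gm); r=cv2.minAreaRect(np.c_[xs,ys].astype(np.float32)); print(r)
for p in cv2.boxPoints(r): print("board",H(plane(w,*p,.013)))
print("tcp",H(np.array([.5704,-.1163,0])))
E
```

```text
[233 170  10  35 285] [237.7 186.1] z88 [-12.5 -98.2] z74 [ -13.2 -101.4]
[268 175  10  28 108] [274.8 186.6] z88 [ 25.1 -98.7] z74 [  26.2 -101.9]
corner [ -56.1 -158.9]
corner [  57.1 -160.3]
((311.5032043457031, 176.1309814453125), (405.4481201171875, 130.0081329345703), 58.8499641418457)
board [-112.4   58.7]
board [ 13.1 124.9]
board [ 314.2 -304.5]
board [ 166.2 -421.3]
tcp [   2.4 -100.5]
```

View pics/w1c.png

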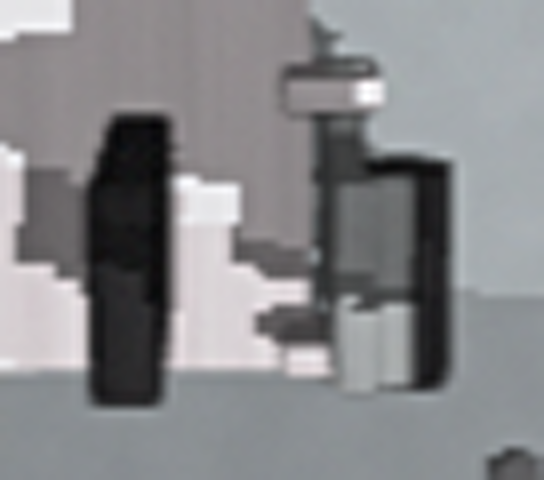

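```bash
python3 - <<'E'
from h import *
w=np.load("w1.npz"); print(w["intrinsics"][0])
O=np.array([.558,-.0165,0]);a=.0995;X=np.array([np.cos(a),np.sin(a),0]);Y=np.array([-X[1],X[0],0])
def H(p): d=p-O; return np.round([d@X*1e3,d@Y*1e3],1)
f=lambda x,y:(222+x/8-.5,155+y/8-.5)
for p,z in [((90,293),.088),((165,293),.088),((127,180),.088),((127,405),.088),((450,275),.074),((450,160),.074),((450,390),.074),((450,390),.08)]: print(p,H(plane(w,*f(*p),z)))
im=w["pixels"]; gm=cv2.inRange(im,(0,60,0),(70,255,90)); gm[:,:200]=0; gm[80:]=0;gm[:,300:]=0
ys,xs=np.nonzero(gm);c=np.argmax
for p in [(xs[i],ys[i]) for i in (np.argmax(ys-.5*xs),np.argmax(ys+.5*xs))]: print("board near corner",p,H(plane(w,*p,.013)))
E
```

```text
[299.63057193   0.         252.18117559]
(90, 293) [ -17.6 -103.5]
(165, 293) [  -8.1 -103.5]
(127, 180) [-12.7 -88.8]
(127, 405) [ -13.1 -118.3]
(450, 275) [  29.4 -104.4]
(450, 160) [ 29.1 -88.9]
(450, 390) [  29.7 -120.3]
(450, 390) [  29.2 -118.6]
board near corner (np.int64(216), np.int64(69)) [-39.8  24. ]
board near corner (np.int64(283), np.int64(65)) [37.8 28.3]
```

Both faces are 47 mm apart (48 expected) and the post top is 9.5 × 29.5 mm, so the fit is good. Grip lies at holder (+5.9, -103.7) mm and the TCP is at (2.4, -100.5). I'll correct by tool x -3 and y +3.5, then descend 118.5 mm.

{"fn": "carry_out", "kwargs": {
  "plan": [
    [[-3,3.5,10,0,0,0,94],[0,0,18,0,0,0,94],[0,0,18,0,0,0,94],[0,0,18,0,0,0,94],[0,0,18,0,0,0,94],[0,0,16,0,0,0,90],[0,0,12,0,0,0,80],[0,0,8.5,0,0,0,70],[0,0,0,0,0,0,62],[0,0,0,0,0,0,58],[0,0,0,0,0,0,56],[0,0,0,0,0,0,56]]
  ],
  "squeeze": 3
}}

```text
time_s: 3.9
ee_pos: [0.5747, -0.1205, 0.057]
eef_rot: [3.14, 0.001, 1.671]
force: [-0.4, -0.1, -0.2]
grip_width: 0.0568
grip_force: 0.0
```

```bash
python3 - <<'E'
from station import telemetry, optics
import cv2,numpy as np
o=telemetry.get_obs(); print(o["ee_pos"],o["force"],o["grip_width"])
a=optics.camera("wrist")["pixels"][120:250,180:340]; b=optics.camera("side")["pixels"][200:350,200:384]
cv2.imwrite("pics/g1.png",np.hstack([cv2.resize(i[:,:,::-1],(400,326),interpolation=cv2.INTER_CUBIC) for i in (a,b)]))
E
```

```text
[ 0.57472088 -0.12045296  0.05701243] [-0.39768745 -0.05909181 -0.15552143] 0.05684935399829644
```

View pics/g1.png

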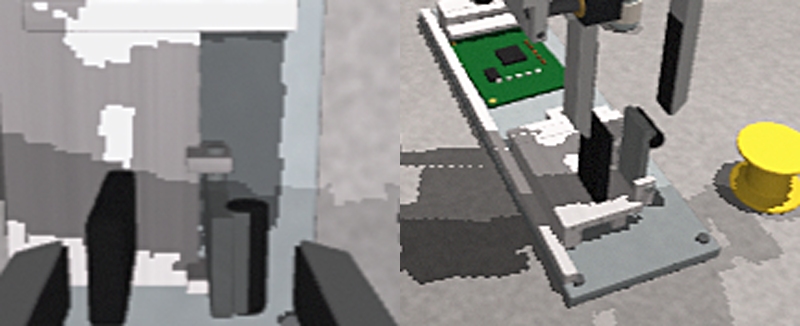

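The wrist crop shows the fingers straddling post and bar. In the side crop the fingers look as if they sit further along +y than the post, so I'll check by projection.

```bash
python3 - <<'E'
from h import *
t=np.load("side0.npz");w=np.load("w1.npz")
O=np.array([.558,-.0165,0]);a=.0995;X=np.array([np.cos(a),np.sin(a),0]);Y=np.array([-X[1],X[0],0])
C=lambda p:((p-[200,200])*2.17+[400,0]).round(0)
T=np.array([.5747,-.1205,0]); d=T-O; print("tcp in H",d@X*1e3,d@Y*1e3)
for s in(-1,1): print("tip inner y-,y+",s,[C(proj(t,T+X*s*.0285+Y*k+[0,0,.057])) for k in (-.008,.008)])
G=O+X*.0059-Y*.1037
print("post top corners",[C(proj(t,G+X*i+Y*k+[0,0,.088])) for i in(-.024,-.014) for k in (-.015,.015)])
print("bar",[C(proj(t,G+X*i+Y*k+[0,0,.08])) for i in(.024,) for k in (-.015,.015)])
# two-view triangulation of post top outer/inner near corners: scene crop and side0
s=np.load("scene0.npz");ims=t["pixels"][235:310,250:350,::-1]
cv2.imwrite("pics/s0c.png",cv2.resize(ims,None,fx=6,fy=6,interpolation=cv2.INTER_CUBIC))
E
```

```text
tcp in H 6.286467273068961 -105.144521156476
tip inner y-,y+ -1 [array([587., 168.]), array([576., 152.])]
tip inner y-,y+ 1 [array([663., 147.]), array([651., 132.])]
post top corners [array([600., 135.]), array([579., 106.]), array([614., 132.]), array([593., 103.])]
bar [array([665., 127.]), array([642., 100.])]
```

View pics/s0c.png

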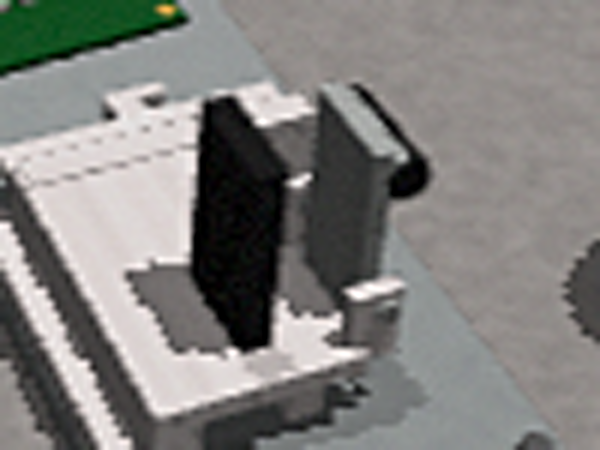

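```bash
python3 - <<'E'
from h import *
from station import optics,telemetry
w=optics.camera("wrist"); t=np.load("side0.npz"); w1=np.load("w1.npz")
print("right tip inner",two(w,(300,218),t,(325.3,251.6)), "w",w["origin"])
a=.1;X=np.array([np.cos(a),np.sin(a),0]);Y=np.array([-X[1],X[0],0])
T=np.array([.5747,-.1205,0])
for z in (.057,.067,.077,.087): print(z,[proj(w,T+X*s*.0285+Y*.008+[0,0,z]).round(0) for s in (-1,1)])
T=np.array([.5704,-.1163,0])
for z in (.174,.184,.194,.204): print(z,[proj(w1,T+X*s*.047+Y*.008+[0,0,z]).round(0) for s in (-1,1)])
E
```

```text
right tip inner (array([ 0.60934875, -0.11424459,  0.07599351]), np.float64(0.007155148471623652)) w [ 0.5673037  -0.05102262  0.26683604]
0.057 [array([213., 205.]), array([292., 205.])]
0.067 [array([212., 209.]), array([293., 209.])]
0.077 [array([210., 213.]), array([296., 213.])]
0.087 [array([208., 218.]), array([298., 218.])]
0.174 [array([188., 205.]), array([317., 205.])]
0.184 [array([185., 209.]), array([320., 209.])]
0.194 [array([182., 213.]), array([323., 213.])]
0.204 [array([178., 218.]), array([327., 218.])]
```

```bash
python3 - <<'E'
from h import *
from station import optics
t=optics.camera("side"); w=optics.camera("wrist"); s=optics.camera("scene")
A=t["pixels"][170:280,255:345]; B=w["pixels"][160:384,130:370]; C=s["pixels"][95:195,120:200]
im=[cv2.resize(i[:,:,::-1],sz,interpolation=cv2.INTER_CUBIC) for i,sz in((A,(405,495)),(B,(390,364)))]
c=np.zeros((495,795,3),np.uint8); c[:,:405]=im[0]; c[:364,405:]=im[1]
cv2.imwrite("pics/g2.png",c)
E
```

```text
(no output)
```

View pics/g2.png

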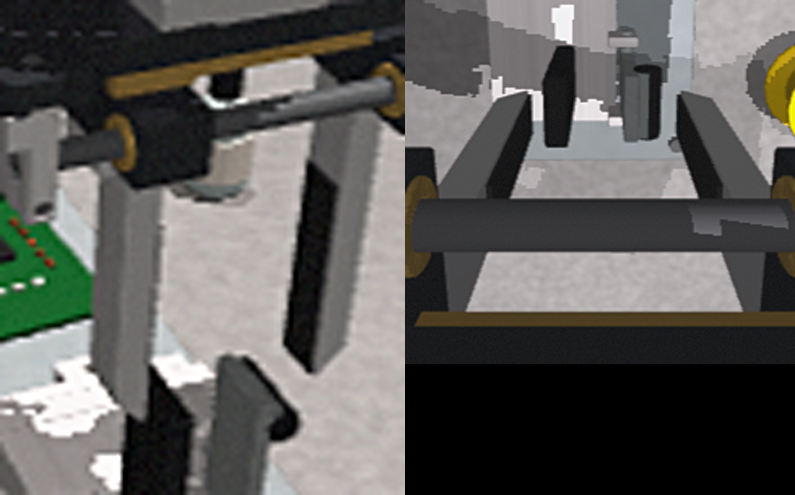

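```bash
python3 - <<'E'
from h import *
from station import optics,telemetry
w=optics.camera("wrist"); t=np.load("side0.npz"); s=optics.camera("scene")
S=lambda x,y:(255+x/4.5-.4,170+y/4.5-.4); W=lambda x,y:(130+(x-405)/1.625-.3,160+y/1.625-.3)
O=np.array([.558,-.0165,0]);a=.0995;X=np.array([np.cos(a),np.sin(a),0]);Y=np.array([-X[1],X[0],0])
def H(p): d=p-O; return np.round([d@X*1e3,d@Y*1e3,p[2]*1e3],1)
for n,a_,b in [("R tip inner far",W(680,93),S(285,345)),("R tip outer? far",W(712,96),S(325,322)),("L tip outer far",W(500,103),S(93,372)),("post top near-left",W(546,145),S(148+45,362+52)),("post top far-left",W(546,85),S(148,362)),("bar end near right",W(660,137),S(297,425))]:
    p,e=two(w,a_,t,b); print(n,H(p),"miss",round(e*1e3,1))
o=telemetry.get_obs(); print(o["qpos"],o["ee_pos"],o["eef_rot"])
for h in(0,.097): print("tcp/body scene",proj(s,[.5747,-.1205,.057+h]))
C=s["pixels"][85:200,110:210]
cv2.imwrite("pics/g3.png",cv2.resize(C[:,:,::-1],None,fx=5,fy=5,interpolation=cv2.INTER_CUBIC))
E
```

```text
R tip inner far [ 35.5 -96.8  84.2] miss 0.3
R tip outer? far [ 48.2 -96.8  89.7] miss 2.4
L tip outer far [-33.5 -97.6  93.4] miss 0.4
post top near-left [ -14.  -118.9   88.2] miss 7.2
post top far-left [-14.7 -93.1  88.7] miss 4.0
bar end near right [  28.8 -120.3   72.1] miss 2.3
[-2.68852302e-01  4.99287764e-01  1.53314974e+00 -5.74128552e-06
  1.10904227e+00 -3.68907800e-01] [ 0.57426577 -0.12026119  0.05613699] [3.14148921e+00 4.55021178e-05 1.67085438e+00]
tcp/body scene [160.70940436 165.4303574 ]
tcp/body scene [152.14288762 130.49618273]
```

View pics/g3.png

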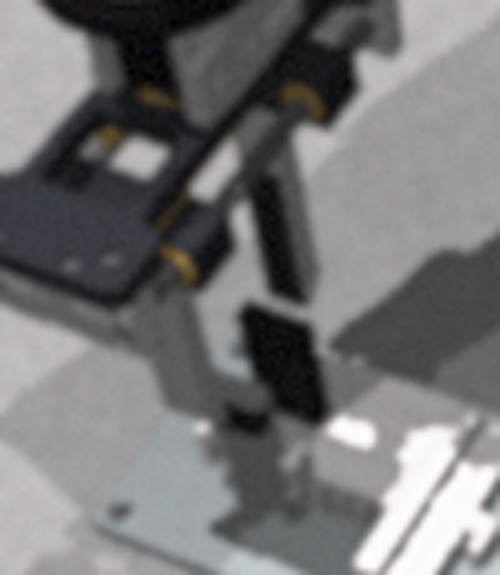

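Two views agree: the open fingertips triangulate to z ≈ 84–90 mm, while the bar end comes to 72 and the post top to 88, both as given. So the tips sit about 28 mm above the reported TCP, and pinching now would miss the bar. I'll descend in small steps and watch the force.

{"fn": "carry_out", "kwargs": {
  "plan": [
    [[0,0,2,0,0,0,57],[0,0,2,0,0,0,57],[0,0,2,0,0,0,57],[0,0,2,0,0,0,57],[0,0,2,0,0,0,57],[0,0,0,0,0,0,57]]
  ]
}}

```text
time_s: 4.8
ee_pos: [0.574, -0.1202, 0.0455]
eef_rot: [-3.141, -0.0, 1.671]
force: [0.1, -0.2, 0.5]
grip_width: 0.0573
grip_force: 0.0
```

```bash
python3 - <<'E'
from h import *
from station import optics,telemetry
o=telemetry.get_obs(); print(o["ee_pos"],o["force"],o["moment"],o["grip_width"])
w=optics.camera("wrist"); t=optics.camera("side"); np.savez("w4.npz",**w); np.savez("t4.npz",**t)
# right finger tip in the side view: template of its tip, tracked from the earlier picture
g=cv2.imread("pics/g2.png")[:, :405]; a=cv2.resize(g,(90,110),interpolation=cv2.INTER_AREA)
T=a[66:86,58:82]
r=cv2.matchTemplate(np.ascontiguousarray(t["pixels"][150:300,240:360,::-1]),T,cv2.TM_CCOEFF_NORMED)
_,v,_,p=cv2.minMaxLoc(r); print(v,"tip shift px",p[0]+240-(255+58),p[1]+150-(170+66))
O=np.array([.5747,-.1205,0])
print("px per 10mm down", proj(t,O+[.03,0,.075])-proj(t,O+[.03,0,.085]))
E
```

```text
[ 0.57399427 -0.12017623  0.04547492] [ 0.07363271 -0.22144059  0.53453223] [-0.03153256 -0.08954832  0.04199467] 0.05729019224436778
0.8398646116256714 tip shift px -1 5
px per 10mm down [-0.79810219  5.42369454]
```

No contact and the tip tracks as expected. I'll go 13 mm further, slowly.

{"fn": "carry_out", "kwargs": {
  "plan": [
    [[0,0,2,0,0,0,57],[0,0,2,0,0,0,57],[0,0,2,0,0,0,57],[0,0,2,0,0,0,57],[0,0,1,0,0,0,57],[0,0,1,0,0,0,57],[0,0,1,0,0,0,57],[0,0,1,0,0,0,57],[0,0,1,0,0,0,57],[0,0,0,0,0,0,57]]
  ]
}}

```text
time_s: 5.73
ee_pos: [0.5742, -0.1202, 0.0329]
eef_rot: [-3.141, -0.0, 1.671]
force: [-0.4, -0.8, 0.4]
grip_width: 0.0572
grip_force: 0.0
```

{"fn": "carry_out", "kwargs": {
  "plan": [
    [[0,0,0,0,0,0,52],[0,0,0,0,0,0,52],[0,0,0,0,0,0,50],[0,0,0,0,0,0,48],[0,0,0,0,0,0,46],[0,0,0,0,0,0,46],[0,0,0,0,0,0,46]]
  ],
  "squeeze": 3
}}

```text
time_s: 6.32
ee_pos: [0.5742, -0.1203, 0.0331]
eef_rot: [-3.141, -0.0, 1.671]
force: [-1.9, 0.4, 1.4]
grip_width: 0.048
grip_force: 3.0
```

Contact at exactly 48.0 mm. Now I'll squeeze gradually and follow the bar's 10 mm with a -5 mm shift of the tool so the post isn't pushed.

{"fn": "carry_out", "kwargs": {
  "plan": [
    [[0,-0.5,0,0,0,0,47],[0,-0.5,0,0,0,0,46],[0,-0.5,0,0,0,0,45],[0,-0.5,0,0,0,0,44],[0,-0.5,0,0,0,0,43],[0,-0.5,0,0,0,0,42],[0,-0.5,0,0,0,0,41],[0,-0.5,0,0,0,0,40],[0,-0.5,0,0,0,0,39],[0,-0.5,0,0,0,0,37],[0,0,0,0,0,0,35],[0,0,0,0,0,0,35]]
  ],
  "squeeze": 15
}}

```text
time_s: 7.32
ee_pos: [0.5692, -0.1208, 0.0333]
eef_rot: [3.142, 0.0, 1.671]
force: [-0.2, 1.9, 6.0]
grip_width: 0.0376
grip_force: 15.0
```

On its stop at 37.6 mm. Now I'll slide: the board should be met after about 60 mm.

{"fn": "carry_out", "kwargs": {
  "plan": [
    [[1,0,0,0,0,0,35],[2,0,0,0,0,0,35],[3,0,0,0,0,0,35],[3,0,0,0,0,0,35],[3,0,0,0,0,0,35],[3,0,0,0,0,0,35],[3,0,0,0,0,0,35],[3,0,0,0,0,0,35],[3,0,0,0,0,0,35],[3,0,0,0,0,0,35],[3,0,0,0,0,0,35],[3,0,0,0,0,0,35],[3,0,0,0,0,0,35],[2,0,0,0,0,0,35],[1,0,0,0,0,0,35],[1,0,0,0,0,0,35]]
  ]
}}

```text
time_s: 8.65
ee_pos: [0.5652, -0.0813, 0.0333]
eef_rot: [-3.141, 0.001, 1.671]
force: [-1.0, -2.0, 5.8]
grip_width: 0.0375
grip_force: 15.0
```

```bash
python3 - <<'E'
from h import *
from station import optics,telemetry
o=telemetry.get_obs(); print(o["ee_pos"],o["force"],o["moment"],o["grip_width"])
E
```

```text
[ 0.56515783 -0.08126179  0.03328991] [-0.98683316 -1.98595647  5.77599819] [-0.27426038 -0.08668438  0.01764928] 0.03753974095304655
```

{"fn": "carry_out", "kwargs": {
  "plan": [
    [[2,0,0,0,0,0,35],[2,0,0,0,0,0,35],[2,0,0,0,0,0,35],[2,0,0,0,0,0,35],[2,0,0,0,0,0,35],[2,0,0,0,0,0,35],[1,0,0,0,0,0,35],[1,0,0,0,0,0,35],[1,0,0,0,0,0,35]]
  ]
}}

```text
time_s: 9.4
ee_pos: [0.5636, -0.0664, 0.0333]
eef_rot: [-3.141, 0.001, 1.671]
force: [0.1, -2.6, 6.8]
grip_width: 0.0377
grip_force: 15.0
```

{"fn": "carry_out", "kwargs": {
  "plan": [
    [[1,0,0,0,0,0,35],[1,0,0,0,0,0,35],[1,0,0,0,0,0,35],[1,0,0,0,0,0,35],[1,0,0,0,0,0,35],[1,0,0,0,0,0,35]]
  ]
}}

```text
time_s: 9.9
ee_pos: [0.563, -0.0605, 0.0333]
eef_rot: [-3.141, 0.001, 1.671]
force: [-1.1, -2.0, 5.5]
grip_width: 0.0377
grip_force: 15.0
```

{"fn": "carry_out", "kwargs": {
  "plan": [
    [[0.7,0,0,0,0,0,35],[0.7,0,0,0,0,0,35],[0.6,0,0,0,0,0,35]]
  ]
}}

```text
time_s: 10.15
ee_pos: [0.5628, -0.0585, 0.0333]
eef_rot: [-3.141, 0.001, 1.671]
force: [-2.0, -1.1, 7.4]
grip_width: 0.0377
grip_force: 15.0
```

{"fn": "carry_out", "kwargs": {
  "plan": [
    [[0.5,0,0,0,0,0,35],[0.5,0,0,0,0,0,35],[0.5,0,0,0,0,0,35]]
  ]
}}

```text
time_s: 10.4
ee_pos: [0.5627, -0.057, 0.0333]
eef_rot: [-3.141, 0.001, 1.671]
force: [-1.3, -2.9, 6.7]
grip_width: 0.0378
grip_force: 15.0
```

{"fn": "carry_out", "kwargs": {
  "plan": [
    [[0.5,0,0,0,0,0,35],[0.5,0,0,0,0,0,35]]
  ]
}}

```text
time_s: 10.57
ee_pos: [0.5626, -0.056, 0.0333]
eef_rot: [-3.141, 0.001, 1.671]
force: [-2.2, -2.1, 5.8]
grip_width: 0.0382
grip_force: 15.0
```

{"fn": "carry_out", "kwargs": {
  "plan": [
    [[0.5,0,0,0,0,0,35],[0.5,0,0,0,0,0,35],[0,0,0,0,0,0,35]]
  ]
}}

```text
time_s: 10.82
ee_pos: [0.5624, -0.0549, 0.0333]
eef_rot: [-3.141, 0.001, 1.671]
force: [-1.6, -1.1, 7.0]
grip_width: 0.0379
grip_force: 15.0
```

```bash
python3 - <<'E'
from h import *
from station import optics
w=optics.camera("wrist"); im=w["pixels"]
O=np.array([.558,-.0165,0]);a=.0995;X=np.array([np.cos(a),np.sin(a),0]);Y=np.array([-X[1],X[0],0])
def H(p): d=p-O; return np.round([d@X*1e3,d@Y*1e3],1)
gm=cv2.inRange(im,(0,50,0),(70,255,90)); n,l,st,ce=cv2.connectedComponentsWithStats(gm); i=1+np.argmax(st[1:,4]); print(st[i])
x0,y0,ww,hh=st[i][:4]
for u in range(x0+8,x0+ww-5,max(ww//5,1)):
    r=np.nonzero(l[:,u]==i)[0]
    print(u,r.min(),r.max(),"near@13",H(plane(w,u,r.max()+.5,.013))," far@lip20?",H(plane(w,u,r.min()-.5,.013)), im[max(r.min()-4,0),u],im[r.max()+4,u])
E
```

```text
[ 191    0  116   96 9543]
199 0 95 near@13 [-38.6  46.7]  far@lip20? [-36.  109.4] [ 38 130  65] [184 180 183]
222 0 94 near@13 [-21.7  47.4]  far@lip20? [-20.3 109.4] [ 41 133  67] [246 246 247]
245 0 94 near@13 [-4.9 47.4]  far@lip20? [ -4.5 109.4] [ 40 133  69] [247 246 247]
268 0 94 near@13 [12.  47.4]  far@lip20? [ 11.2 109.4] [ 43 134  71] [246 246 247]
291 0 94 near@13 [28.9 47.4]  far@lip20? [ 26.9 109.4] [ 42 132  68] [246 245 246]
```

The board is under the jaw's lip. Home is at most about 8 mm further, so I'll keep creeping and feel for it.

{"fn": "carry_out", "kwargs": {
  "plan": [
    [[0.5,0,0,0,0,0,35],[0.5,0,0,0,0,0,35],[0,0,0,0,0,0,35]]
  ]
}}

```text
time_s: 11.12
ee_pos: [0.5623, -0.054, 0.0333]
eef_rot: [-3.141, 0.001, 1.671]
force: [-0.2, -0.6, 6.9]
grip_width: 0.0378
grip_force: 15.0
```

{"fn": "carry_out", "kwargs": {
  "plan": [
    [[0.5,0,0,0,0,0,35],[0.5,0,0,0,0,0,35],[0,0,0,0,0,0,35]]
  ]
}}

```text
time_s: 11.37
ee_pos: [0.5622, -0.053, 0.0333]
eef_rot: [-3.141, 0.001, 1.671]
force: [-1.2, -2.0, 6.6]
grip_width: 0.0375
grip_force: 15.0
```

{"fn": "carry_out", "kwargs": {
  "plan": [
    [[0.5,0,0,0,0,0,35],[0.5,0,0,0,0,0,35],[0,0,0,0,0,0,35]]
  ]
}}

```text
time_s: 11.62
ee_pos: [0.5622, -0.0525, 0.0333]
eef_rot: [-3.141, 0.001, 1.671]
force: [-2.3, -5.0, 6.4]
grip_width: 0.0376
grip_force: 15.0
```

Force is rising (-5 N) and the tool advanced only 0.5 of 1 mm. I'll probe gently further to confirm it's bearing.

{"fn": "carry_out", "kwargs": {
  "plan": [
    [[0.3,0,0,0,0,0,35],[0,0,0,0,0,0,35],[0,0,0,0,0,0,35]]
  ]
}}

```text
time_s: 11.87
ee_pos: [0.5622, -0.0525, 0.0333]
eef_rot: [-3.141, 0.002, 1.671]
force: [-0.5, -7.3, 6.3]
grip_width: 0.0381
grip_force: 15.0
```

{"fn": "carry_out", "kwargs": {
  "plan": [
    [[0.4,0,0,0,0,0,35],[0,0,0,0,0,0,35],[0,0,0,0,0,0,35]]
  ]
}}

```text
time_s: 12.12
ee_pos: [0.5622, -0.0524, 0.0333]
eef_rot: [-3.141, 0.002, 1.671]
force: [-0.0, -9.4, 4.2]
grip_width: 0.0376
grip_force: 15.0
```

Firmly home at about 9 N. I'll relax the push and ease the lever to 4 N, following its outward motion by +2.3 mm.

{"fn": "carry_out", "kwargs": {
  "plan": [
    [[-0.4,0,0,0,0,0,35],[-0.4,0,0,0,0,0,35],[0,0,0,0,0,0,35]]
  ],
  "squeeze": 9
}}

```text
time_s: 12.37
ee_pos: [0.5626, -0.0524, 0.0333]
eef_rot: [3.141, 0.001, 1.671]
force: [3.6, -5.5, 3.9]
grip_width: 0.039
grip_force: 9.0
```

{"fn": "carry_out", "kwargs": {
  "plan": [
    [[0,0.8,0,0,0,0,35],[0,0.8,0,0,0,0,35],[0,0.7,0,0,0,0,35],[0,0,0,0,0,0,35],[0,0,0,0,0,0,35]]
  ],
  "squeeze": 4
}}

```text
time_s: 12.78
ee_pos: [0.5649, -0.0517, 0.0326]
eef_rot: [3.141, 0.0, 1.671]
force: [6.7, -3.1, -2.1]
grip_width: 0.0437
grip_force: 4.0
```

{"fn": "carry_out", "kwargs": {
  "plan": [
    [[0,0.4,0,0,0,0,35],[0,0.3,0,0,0,0,35],[0,0,0,0,0,0,35],[0,0,0,0,0,0,35]]
  ]
}}

```text
time_s: 13.12
ee_pos: [0.5652, -0.0516, 0.0325]
eef_rot: [-3.141, 0.0, 1.671]
force: [4.6, -3.4, -1.1]
grip_width: 0.0441
grip_force: 4.0
```

Width is 44.1 mm, a lever angle of about 0.11, below the on-tooth band (0.15–0.18). It appears to be starting into a notch, so I'll ease to 3 N and follow.

{"fn": "carry_out", "kwargs": {
  "plan": [
    [[0,0.5,0,0,0,0,35],[0,0.5,0,0,0,0,35],[0,0,0,0,0,0,35],[0,0,0,0,0,0,35]]
  ],
  "squeeze": 3
}}

```text
time_s: 13.45
ee_pos: [0.566, -0.0512, 0.0326]
eef_rot: [-3.141, -0.0, 1.671]
force: [3.1, -1.1, -4.0]
grip_width: 0.046
grip_force: 3.0
```

{"fn": "carry_out", "kwargs": {
  "plan": [
    [[0,0.5,0,0,0,0,35],[0,0.5,0,0,0,0,35],[0,0,0,0,0,0,35],[0,0,0,0,0,0,35]]
  ]
}}

```text
time_s: 13.78
ee_pos: [0.567, -0.0511, 0.0329]
eef_rot: [-3.141, -0.0, 1.671]
force: [-0.0, -0.0, -4.8]
grip_width: 0.0478
grip_force: 3.0
```

The lever reads fully released (47.8 ≈ 48 mm) without any draw-back. I'll open a little and use the last view to check the lever, tooth and board.

{"fn": "carry_out", "kwargs": {
  "plan": [
    [[0,0,0,0,0,0,52],[0,0,0,0,0,0,58],[0,0,0,0,0,0,60],[0,0,0,0,0,0,60]]
  ]
}}

```text
time_s: 14.12
ee_pos: [0.5674, -0.0512, 0.0333]
eef_rot: [3.141, 0.0, 1.671]
force: [0.7, 0.1, 0.4]
grip_width: 0.0597
grip_force: 0.0
```

```bash
python3 - <<'E'
from h import *
from station import optics,telemetry
o=telemetry.get_obs(); print(o["ee_pos"],o["force"],o["grip_width"])
w=optics.camera("wrist"); t=optics.camera("side"); s=optics.camera("scene")
for n,c in (("w5",w),("t5",t),("s5",s)): np.savez(n+".npz",**c)
print("w",w["origin"])
c=np.zeros((600,800,3),np.uint8)
c[:330,:400]=cv2.resize(w["pixels"][60:225,150:350,::-1],(400,330),interpolation=cv2.INTER_CUBIC)
c[:400,400:]=cv2.resize(t["pixels"][185:285,210:310,::-1],(400,400),interpolation=cv2.INTER_CUBIC)
c[400:,400:]=cv2.resize(s["pixels"][160:260,150:350,::-1],(400,200),interpolation=cv2.INTER_CUBIC)
cv2.imwrite("pics/e.png",c)
E
```

```text
[ 0.56736612 -0.05121986  0.03326657] [0.73739899 0.06357283 0.37900602] 0.059679715594865915
w [0.56028736 0.01803694 0.2433723 ]
```

View pics/e.png

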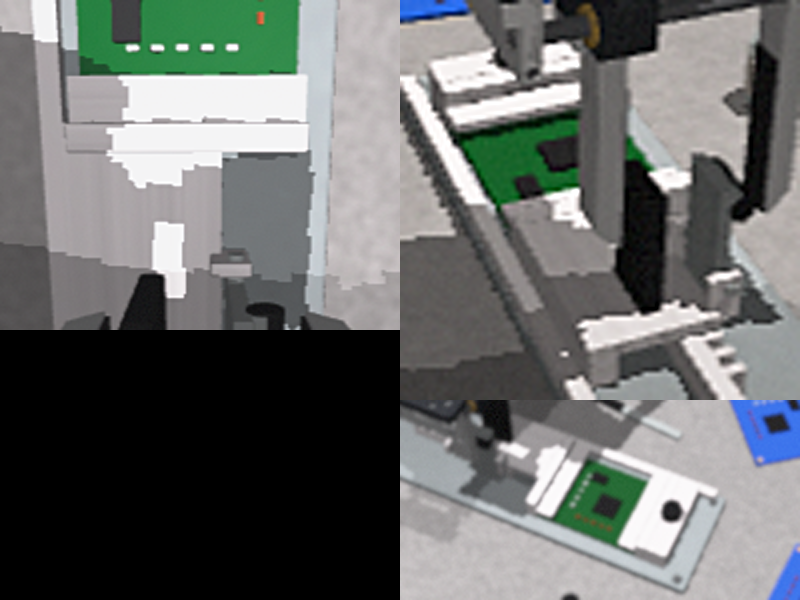

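The view shows the board square under both lips, the lever standing out as when released, and the fingers clear. I'll check numerically that the jaw hasn't slipped back from home, where its lip edge should read about 49.8.

```bash
python3 - <<'E'
from h import *
O=np.array([.558,-.0165,0]);a=.0995;X=np.array([np.cos(a),np.sin(a),0]);Y=np.array([-X[1],X[0],0])
w=np.load("w5.npz"); im=w["pixels"]
gm=cv2.inRange(im,(0,50,0),(70,255,90)); n,l,st,ce=cv2.connectedComponentsWithStats(gm); i=1+np.argmax(st[1:,4])
for u in (200,222,245,268,291):
    r=np.nonzero(l[:,u]==i)[0].max(); d=plane(w,u,r+.5,.013)-O; print(u,r,round(d@Y*1e3,1))
E
```

```text
200 96 49.2
222 96 49.3
245 96 49.3
268 96 49.3
291 96 49.3
```

The jaw is still home (49.3 against 49.8, pixel size 0.8 mm). I'll retreat straight up.

{"fn": "carry_out", "kwargs": {
  "plan": [
    [[0,0,-4,0,0,0,66],[0,0,-8,0,0,0,66],[0,0,-12,0,0,0,66],[0,0,-15,0,0,0,66],[0,0,-15,0,0,0,66],[0,0,-15,0,0,0,66],[0,0,-15,0,0,0,66],[0,0,-15,0,0,0,66],[0,0,-12,0,0,0,66],[0,0,-6,0,0,0,66],[0,0,0,0,0,0,66],[0,0,0,0,0,0,66]]
  ]
}}

```text
time_s: 15.27
ee_pos: [0.5672, -0.0512, 0.15]
eef_rot: [3.142, -0.0, 1.671]
force: [-1.0, 0.7, -0.2]
grip_width: 0.0663
grip_force: 0.0
```

```bash
python3 - <<'E'
from station import telemetry,optics,ctrl
import numpy as np,cv2
o=telemetry.get_obs(); print(o["time_s"],o["ee_pos"],o["force"])
a=np.load("scene0.npz")["pixels"]; b=optics.camera("scene")["pixels"]
y=lambda i: np.mean(np.nonzero(cv2.inRange(i[190:245,95:150],(150,130,0),(255,255,80))),1)
print("spool",y(a),y(b)); print("bottle diff",np.abs(a[255:290,220:250].astype(int)-b[255:290,220:250]).mean())
print(ctrl.hand_in())
E
```

```text
15.2667 [ 0.5672303  -0.0512089   0.14997706] [-0.97094322  0.74581906 -0.20600925]
spool [37.65671642 31.02985075] [37.19444444 36.59722222]
bottle diff 17.90031746031746
the job is handed in; nothing more can be done
None
```

I handed the job in at 15.3 s: the board is pushed home against the back jaw (about 9 N), the lever came fully out (47.8 of 48 mm) with no draw-back needed, and the arm is clear; I didn't tug-test the latch, and my final spool and bottle image check was inconclusive (spool mask about 5.5 px off, bottle patch changed, perhaps the arm or its shadow), though I felt no contact with either, and I didn't check the file.

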